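# Sweep the axle nuts into the parts pen

## Robot

A 6-joint arm with a two-finger parallel gripper is mounted at the origin on the work surface. World frame = base frame: x ahead of the robot, y to its left, z up, the work surface at z = 0. Lengths are in mm, angles in rad, forces in N, time in s.
With the tool pointing down it reaches from about 300 to 775 mm from the base axis. Payload 14.6 kg.
Tool frame: the origin (TCP) lies at the very end of the fingers, on their centre line; the grasp point (between the pads) lies 19 mm behind it; z points along the fingers, y is the direction in which the jaws open and shut (so a half turn about z gives the same grasp; the last joint's range is limited). The gripper opens to 94 mm and grips with 3 to 60 N. Pads are 16 mm wide; open, the fingers measure 119 mm over their backs; the gripper's body (75 mm by 177 mm) begins 78 mm behind the grasp point.
Start: joints at [1.279, 0.3, 1.521, -0, 1.321, -0.067], TCP at [122.599, 536.152, 205.446] pointing down, gripper open.
Joint ranges: [-3.03, 3.03], [-0.79, 2.21], [0.23, 2.52], [-1.04, 4.18], [0, 3.07], [-2.55, 2.55]. Speed limits (rad/s): [2.22, 2.22, 2.57, 3.14, 3.14, 3.14].

## Interface

Orientations are given as [roll, pitch, yaw] about the fixed x, y, z axes, in that order (R = Rz(yaw) Ry(pitch) Rx(roll)).
In Python, from cell import manip gives the robot as it stands.
- The arm moves only by the shell command python3 -m inch 'ROWS' [FORCE]. ROWS is a JSON object of lists of equal length, an entry for each row: "grip": the opening, from -1 (shut) to 1 (fully open), so that 0 is half open; "travel": the shift along the world's x, y, z in cm, a list of three; "turn": the turn, a rotation vector about the world's x, y, z in degrees, a list of three. A call has 1 to 10 rows; each row is the pose to reach, as a shift and turn from the pose measured when the call began; what a row does not reach only later rows make up. A row lasts 1/8 s, in which the tool goes at most 62.5 mm and 10.7 degrees, less where a joint would pass 70% of its speed; a pose out of reach is approached as far as the arm can. A call with a gripper value outside its range is refused whole. The fingers move at their own pace and stop on an object; FORCE is the grip in N (left out, the last holds). Time passes only in rows, so rows that repeat a pose let the fingers close. It gives the time, the measured TCP pose, the force and the opening at its end, in the units of the state.
- manip.read_state(): the state, without advancing time (a new reading comes with each control period).
- manip.camera(name): name is "scene" or "top" or "wrist"; returns (picture, depth): 400x640x3 uint8, red, green, blue; 400x640 float32, mm along the optical axis (not along the pixel's ray), 0 where there is no reading.
- manip.calibration(name): a dict with "fx", "fy", "cx", "cy" (pixels), "world_from_camera" (4x4, takes a point from camera to world coordinates). Camera axes: x right, y up, looking along -z (the intrinsics and any distortion apply to the point x, -y, -z); pixel columns grow to the right and rows downward; lengths in mm; the calibration is good to about 2 mm. A picture is of the moment at which its call begins: read the wrist's pose just before it. calibration takes no time and is no camera call; for the wrist camera it gives the pose at the moment of the call.
- manip.sign_off(): hands the job in, once; it reports no verdict.
Trained networks look in the newest picture that a camera, given by its name, has taken for a name from the list of things; names that differ only in an ending like _2 or _b are one class to them, and where a whole thing is asked for, a point or a joint stands for the part that bears it (a point fixed in the world has none). Each returns a list of dicts, best first, with "p" (0 to 1); they miss things now and then, are a little off and sometimes report something else, mostly with a low value. They report only what shows in the picture. A call takes as long as a camera call.
- manip.look_for(camera, label): "bbox" ([left, top, right, bottom] in pixels, round what is visible of it).
The state is a dict: "clock": time; "joints": joint angles; "qd": joint speeds; "effort": joint torques, N m; "eef_pos": TCP position; "eef_rot": TCP orientation; "wrist_force": force on the tool from outside, world axes, zero at the start; "moment": the same for the moment, N m; "finger_gap": finger opening in mm.
Only numpy, scipy, OpenCV 4.12 (cv2) and the standard library are available. Lean on these libraries where they do the work, as an engineer would, in place of code of your own. Each camera call takes 0.05 s, during which the arm holds its last target.

## Task

Clear the bench after the wheel job: with the fingertips, sweep the three loose hexagonal axle nuts through the open side of the U-shaped parts pen, so that all three lie flat and wholly inside it. Slide them along the bench without picking them up or tipping them, and leave the round bearing and everything else on the bench where it is.

Things in the scene. Friction and masses are not known exactly. Their poses are not given: they have to be found in the camera images.
- pen: fixed U of flat bar on the bench, at the robot's left, mouth to the robot's right. Walls 25 mm high, 5 mm thick on three sides, fourth side open; no floor or sill. Inside 105 mm deep, 170 mm wide. Origin: centre of the inside at bench height; x points from mouth (x = -52.5 mm) to back wall (x = +52.5 mm), y along the mouth (side walls at y = -85 and +85 mm), z up.
- nut_a: one of three identical loose axle nuts: hexagonal, zinc-bright steel, 26 mm across the flats (30 mm across the corners), 15 mm high, hole about 15 mm, about 45 g, lying flat on the bench and sliding freely when pushed. Origin: centre of the underside; z up through the hole.
- nut_b: one of three identical loose axle nuts: hexagonal, zinc-bright steel, 26 mm across the flats (30 mm across the corners), 15 mm high, hole about 15 mm, about 45 g, lying flat on the bench and sliding freely when pushed. Origin: centre of the underside; z up through the hole.
- nut_c: one of three identical loose axle nuts: hexagonal, zinc-bright steel, 26 mm across the flats (30 mm across the corners), 15 mm high, hole about 15 mm, about 45 g, lying flat on the bench and sliding freely when pushed. Origin: centre of the underside; z up through the hole.
- bearing: a small wheel bearing, to be left alone: plain round steel ring, 32 mm outside diameter, 13 mm bore, 12 mm high, lying loose and flat among the nuts. Origin: centre of the underside.
- pad_1: brake pad of a pair, loose: dark steel backing plate 38 x 75 x 5 mm (x, y, z) with two copper-coloured friction blocks on top, 13 mm high in all. Origin: centre of the underside.
- pad_2: the other brake pad of the pair, same shape and size (38 x 75 x 13 mm). Origin: centre of the underside.
- torque_wrench: steel torque wrench lying loose, 364 mm long along its x axis: black grip 28 mm thick from x = -200 to -70 mm, 18 mm shaft, round head 38 mm in diameter at x = +145 mm, up to 40 mm high. Origin: on its long axis, 200 mm from the grip's end, at bench height.
- fuse_lid: clear plastic fuse box lid lying open side up, loose, 75 x 120 x 22 mm (x, y, z). Origin: centre of the underside.
- washer_cup: zinc washer cup, loose round open cup, mouth 68 mm across, 50 mm high. Origin: centre of the underside.
- plug_socket: spark plug socket standing loose on end: steel cylinder 26 mm in diameter, 60 mm high. Origin: centre of the underside.

How it is judged (in metres and radians):
At the end, for the whole second after the job is handed in: All three nuts lie flat on the bench (underside within 6 mm of it) and at rest inside the pen: each nut's centre is at least 14.5 mm past the line of the mouth and between the walls (x of nut_a in the frame of pen between -0.038 and 0.053 m and y of nut_a in the frame of pen between -0.085 and 0.085 m and height (world z) of each of nut_a, nut_b, nut_c below 0.006 m and linear speed of each of nut_a, nut_b, nut_c below 0.02 m/s and x of nut_b in the frame of pen between -0.038 and 0.053 m and y of nut_b in the frame of pen between -0.085 and 0.085 m and x of nut_c in the frame of pen between -0.038 and 0.053 m and y of nut_c in the frame of pen between -0.085 and 0.085 m); the robot touches nothing.
It fails at once if a nut is lifted, or tipped, more than 12 mm off the bench (height (world z) of any of nut_a, nut_b, nut_c above 0.012 m).
It fails at once if the bearing is moved more than 15 mm (distance of bearing from where it was at the start of the episode above 0.015 m).
It fails at once if a brake pad is moved more than 15 mm (distance of any of pad_1, pad_2 from where it was at the start of the episode above 0.015 m).
It fails at once if the torque wrench, fuse box lid, washer cup or plug socket is moved more than 15 mm (distance of any of torque_wrench, fuse_lid, washer_cup, plug_socket from where it was at the start of the episode above 0.015 m).
It also fails if it takes over 69 s, if anything falls off the work surface, if the arm or the gripper's body presses on something with over 40 N, if the wrist force passes 120 N, or if a joint passes its speed limit or range.

## Working session

There is one attempt and no reset: what is moved stays moved. The work goes in short steps, Python scripts to look and compute and a shell command to move; the robot and the scene stay as the last step left them, time stands still between calls to the robot, and variables do not carry over. Pictures are saved under pics/ and viewed, and the job is handed in when it is done.

```bash
mkdir -p pics; python3 - <<'E'
from cell import manip
import cv2
s=manip.read_state();print(s)
for n in("top","scene"):
    p,d=manip.camera(n);cv2.imwrite(f"pics/{n}0.png",p[:,:,::-1])
    print({k:(v.tolist() if hasattr(v,'tolist') else v) for k,v in manip.calibration(n).items()})
E
```

```text
{'clock': 0.0, 'joints': array([ 1.27940762e+00,  3.00441998e-01,  1.52155199e+00, -4.04066520e-06,
        1.32069196e+00, -6.66183952e-02]), 'qd': array([ 1.75326962e-03,  3.53042385e-04, -9.76121011e-04,  9.65456804e-04,
        4.38582102e-05,  5.82462917e-05]), 'effort': array([ 5.07059904e-04, -5.31808734e+01, -3.52734411e+01,  7.08668190e-02,
        2.44415668e-02, -1.11486959e-04]), 'eef_pos': array([122.52759998, 535.92336027, 204.91459709]), 'eef_rot': array([-3.14050152e+00, -6.88744936e-05,  2.91682331e+00]), 'wrist_force': array([ 1.03417166, -0.19069004, -0.1401005 ]), 'moment': array([ 0.02466241, -0.03045139,  0.02670332]), 'finger_gap': 94.15367622262492}
{'fx': 375.1252657891545, 'fy': 375.1252657891545, 'cx': 319.71028017370116, 'cy': 194.16634817466527, 'world_from_camera': [[-0.021461505373282404, 0.984831716710812, -0.17217982909605625, 433.77123535337773], [-0.999744446087103, -0.02236378739469234, -0.003302049569033642, -45.39228554239596], [-0.007102556237294266, 0.1720649609124402, 0.9850599996553998, 763.5853894380965], [0.0, 0.0, 0.0, 1.0]]}
{'fx': 360.9352251306684, 'fy': 360.9352251306684, 'cx': 319.6990556513315, 'cy': 192.69762028498772, 'world_from_camera': [[-0.32642820883205115, -0.7022270497230765, 0.6327098822651052, 955.8496983302607], [0.945001890686993, -0.25689927276899593, 0.20242082464205635, 88.50954007512686], [0.02039733013675905, 0.6639879022150822, 0.747465059140096, 555.17501695007], [0.0, 0.0, 0.0, 1.0]]}
```

View pics/top0.png

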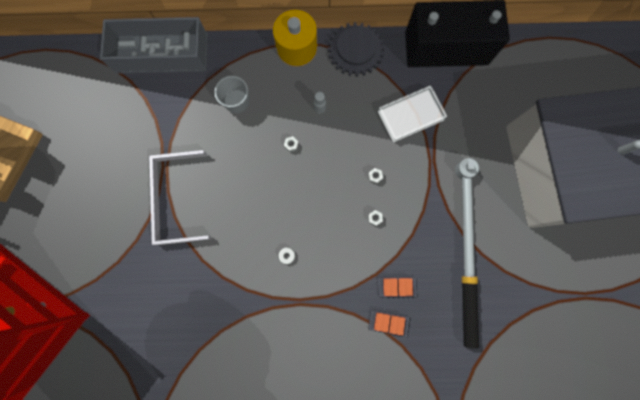

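View pics/scene0.png

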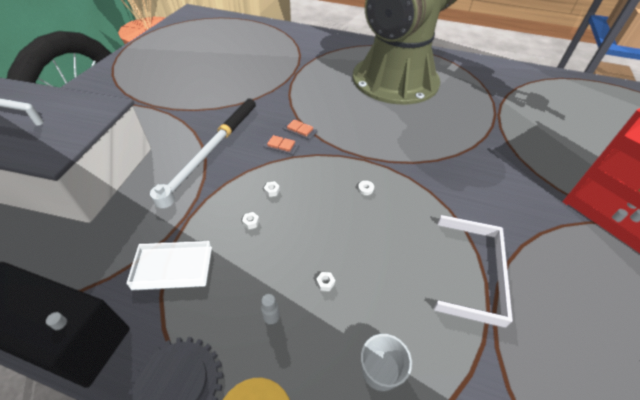

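The top view shows nuts near (291,144), (376,175) and (376,217), and a round ring (the bearing) near (287,256). The pen spans about (150–208, 150–243) with its mouth to the right. The pads, wrench, lid, cup and socket lie around the nuts. Next I'll localise them.

```bash
cat > h.py <<'E'
from cell import manip
import numpy as np, cv2
def px2w(cal,u,v,z):
    T=np.array(cal["world_from_camera"]);r=np.array([(u-cal["cx"])/cal["fx"],-(v-cal["cy"])/cal["fy"],-1.0])
    r=T[:3,:3]@r;o=T[:3,3];return (o+r*(z-o[2])/r[2])[:2]
def w2px(cal,P):
    T=np.array(cal["world_from_camera"]);c=T[:3,:3].T@(np.array(P,float)-T[:3,3])
    return cal["fx"]*c[0]/-c[2]+cal["cx"], cal["fy"]*-c[1]/-c[2]+cal["cy"]
E
python3 - <<'E'
from h import *
p,d=manip.camera("top");c=manip.calibration("top")
for n,h in(("nut_a",15),("bearing",12),("pen",25),("pad_1",13),("plug_socket",60),("washer_cup",50),("fuse_lid",22),("torque_wrench",30)):
    for r in manip.look_for("top",n):
        b=r["bbox"];u,v=(b[0]+b[2])/2,(b[1]+b[3])/2
        print(n,round(r["p"],2),np.round(b,1),px2w(c,u,v,h/2).round(0))
for u,v in[(203,152),(208,237),(150,156),(154,243)]:print("pen",px2w(c,u,v,25).round(0))
cr=p[100:280,130:430];cv2.imwrite("pics/t1.png",cv2.resize(cr,None,fx=2.6,fy=2.6,interpolation=cv2.INTER_CUBIC)[:,:,::-1])
p,d=manip.camera("scene");c=manip.calibration("scene")
for n,h in(("nut_a",15),("bearing",12)):
    for r in manip.look_for("scene",n):
        b=r["bbox"];u,v=(b[0]+b[2])/2,(b[1]+b[3])/2
        print(n,round(r["p"],2),np.round(b,1),px2w(c,u,v,h/2).round(0))
print(manip.read_state()["clock"])
E
```

```text
nut_a 0.57 [370.8 167.9 382.7 179.6] [ 606. -161.]
bearing 0.7 [279.9 246.9 295.3 262.9] [445.  24.]
pen 0.71 [151.8 153.1 214.8 248.4] [558. 234.]
pen 0.45 [217.7  77.7 250.9 115.9] [780. 135.]
pad_1 0.66 [363.8 309.2 410.2 332.1] [ 315. -168.]
pad_1 0.61 [375.9 277.2 414.4 295.6] [ 379. -187.]
plug_socket 0.74 [315.4  94.9 328.5 111.9] [753. -52.]
washer_cup 0.84 [217.   75.  251.2 112.4] [781. 132.]
fuse_lid 0.78 [379.7  90.5 445.1 143.3] [ 726. -242.]
pen [656. 194.]
pen [482. 178.]
pen [650. 302.]
pen [473. 284.]
nut_a 0.65 [241.2 211.5 259.3 225.2] [ 599. -162.]
nut_a 0.6 [264.4 183.8 279.2 195.8] [ 518. -154.]
bearing 0.57 [357.  180.2 370.  195.6] [447.  21.]
0.7
```

View pics/t1.png

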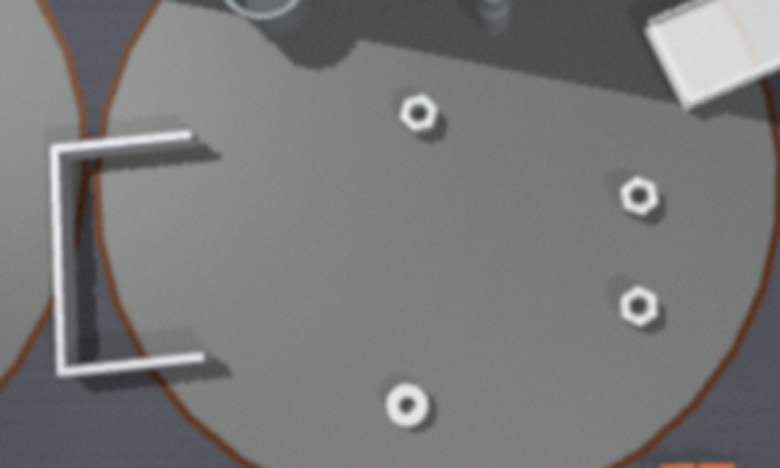

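```bash
python3 - <<'E'
from h import *
c=manip.calibration("top")
for n,u,v,z in(("A",290.8,143.1,13),("B",375.8,175.4,13),("C",375.8,217.7,13),("bear",286.5,255.4,11)):print(n,px2w(c,u,v,z).round(0))
q=lambda x,y:px2w(c,130+x/2.6,100+y/2.6,25).round(0)
for P in[(190,134),(204,356),(55,150),(62,372)]:print("pen",q(*P))
c=manip.calibration("scene")
for n,u,v in(("A",325.5,281),("B",250.5,220),("C",272,188.5),("bear",366.5,187)):print(n,px2w(c,u,v,11).round(0))
for u,v in[(438,302),(440,218),(498,228),(510,321)]:print("pen",px2w(c,u,v,25).round(0))
E
```

```text
A [674.  15.]
B [ 601. -158.]
C [ 514. -154.]
bear [444.  26.]
pen [657. 194.]
pen [483. 177.]
pen [646. 299.]
pen [473. 284.]
A [677.  14.]
B [ 605. -159.]
C [ 518. -154.]
bear [447.  26.]
pen [659. 193.]
pen [490. 176.]
pen [477. 280.]
pen [653. 300.]
```

```bash
python3 - <<'E'
from h import *
p,d=manip.camera("top");c=manip.calibration("top");T=np.array(c["world_from_camera"])
v,u=np.mgrid[0:400,0:640]
P=np.stack([(u-c["cx"])/c["fx"]*d,-(v-c["cy"])/c["fy"]*d,-d],-1)@T[:3,:3].T+T[:3,3]
for a in range(100,900,80):
    print(a,[ (int(P[m][:,2].max()) if (m:=(d>0)&(abs(P[...,0]-a)<40)&(abs(P[...,1]-b)<40)).any() else None) for b in range(560,-400,-80)])
E
```

```text
100 [None, None, None, None, None, None, None, None, None, None, None, None]
180 [30, 87, 5, 6, 5, 5, 5, 6, 5, 5, 5, 5]
260 [11, 170, 5, 4, 5, 5, 4, 5, 6, 15, 7, 30]
340 [85, 180, 208, 5, 4, 4, 5, 5, 5, 16, 15, 31]
420 [95, 108, 5, 5, 4, 5, 12, 15, 5, 16, 15, 30]
500 [28, 4, 4, 29, 27, 26, 4, 6, 4, 17, 4, 25]
580 [32, 4, 5, 28, 4, 4, 5, 4, 4, 18, 4, 42]
660 [94, 4, 5, 26, 27, 26, 4, 17, 4, 23, 23, 30]
740 [33, 4, 4, 5, 4, 53, 52, 60, 62, 23, 24, 23]
820 [5, 4, 62, 62, 62, 51, 51, 71, 25, 26, 101, 102]
```

```bash
python3 -m inch '{"grip":[-0.66,-0.66,-0.66,-0.66,-0.66,-0.66,-0.66,-0.66,-0.66,-0.66],"travel":[[0,0,5],[0,0,10],[0,0,14],[2,-3,15],[6,-9,15],[9,-14,15],[13,-19,15],[16,-24,15],[19,-29,15],[22,-34,15]],"turn":[[0,0,0],[0,0,0],[0,0,0],[0,0,-8],[0,0,-16],[0,0,-24],[0,0,-32],[0,0,-40],[0,0,-48],[0,0,-56]]}' 20
```

```text
clock: 2.0
eef_pos: [343.2, 194.3, 355.7]
eef_rot: [3.141, -0.0, 1.935]
wrist_force: [0.9, 0.7, -0.2]
finger_gap: 15.8
```

```bash
python3 -m inch '{"grip":[-0.66,-0.66,-0.66,-0.66,-0.66,-0.66,-0.66,-0.66,-0.66,-0.66],"travel":[[3,-5,0],[6,-10,0],[9,-15,-3],[13,-20,-6],[16,-25,-10],[20,-30,-15],[23,-35,-20],[26,-39,-25],[26.1,-39.2,-28],[26.1,-39.2,-28]],"turn":[[0,0,-6],[0,0,-12],[0,0,-17],[0,0,-17],[0,0,-17],[0,0,-17],[0,0,-17],[0,0,-17],[0,0,-17],[0,0,-17]]}'; python3 - <<'E'
from h import *
c=manip.calibration("wrist");p,d=manip.camera("wrist");cv2.imwrite("pics/w1.png",p[:,:,::-1])
for r in manip.look_for("wrist","nut_a"):
    b=r["bbox"];print(r["p"],b,px2w(c,(b[0]+b[2])/2,(b[1]+b[3])/2,10))
print(manip.read_state()["eef_pos"])
E
```

```text
clock: 3.25
eef_pos: [603.3, -198.8, 71.7]
eef_rot: [-3.138, -0.002, 1.637]
wrist_force: [-0.3, -0.5, 1.4]
finger_gap: 16.1
0.75 [195.0, 137.7, 237.8, 170.4] [ 516.3442759  -155.37885304]
0.57 [301.6, 145.3, 342.2, 179.1] [ 602.19340336 -156.3623934 ]
[ 603.29813804 -198.24654484   72.87540288]
```

View pics/w1.png

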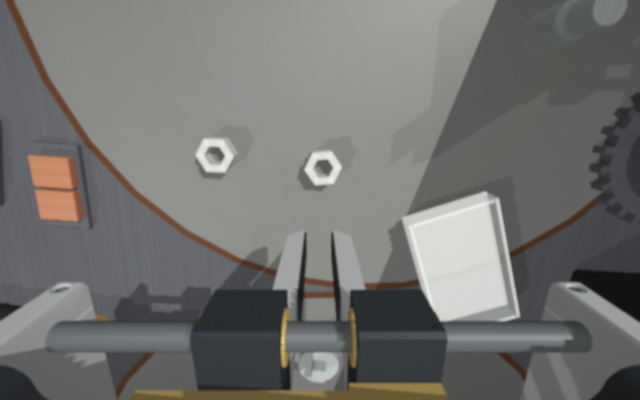

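The wrist view shows nut C at (215,155) and nut B at (323,168), dead ahead of the fingers, which agrees with the top view. Descending.

```bash
python3 -m inch '{"grip":[-0.66,-0.66,-0.66,-0.66],"travel":[[0,0,-3],[0,0,-5.5],[0,0,-6.7],[0,0,-6.7]],"turn":[[0,0,0],[0,0,0],[0,0,0],[0,0,0]]}'
```

```text
clock: 3.85
eef_pos: [603.4, -198.0, 6.4]
eef_rot: [-3.139, -0.002, 1.637]
wrist_force: [0.4, 0.0, -0.1]
finger_gap: 15.8
```

```bash
python3 -m inch '{"grip":[-0.66,-0.66,-0.66,-0.66,-0.66,-0.66,-0.66,-0.66,-0.66,-0.66],"travel":[[0,0.8,-0.2],[0,1.6,-0.2],[-0.1,2.6,-0.2],[-0.2,3.8,-0.2],[-0.3,5.2,-0.2],[-0.4,6.6,-0.2],[-0.5,8,-0.2],[-0.6,9.4,-0.2],[-0.7,10.6,-0.2],[-0.7,11.4,-0.2]],"turn":[[0,0,0],[0,0,0],[0,0,0],[0,0,0],[0,0,0],[0,0,0],[0,0,0],[0,0,0],[0,0,0],[0,0,0]]}'; python3 - <<'E'
from h import *
c=manip.calibration("wrist");p,d=manip.camera("wrist");cv2.imwrite("pics/w2.png",p[:,:,::-1])
for r in manip.look_for("wrist","nut_a"):
    b=r["bbox"];print(r["p"],b,px2w(c,(b[0]+b[2])/2,(b[1]+b[3])/2,10))
print(manip.read_state()["eef_pos"])
E
```

```text
clock: 5.1
eef_pos: [596.3, -83.2, 4.4]
eef_rot: [-3.139, -0.002, 1.638]
wrist_force: [-0.4, -0.5, 0.4]
finger_gap: 15.9
0.74 [293.0, 188.5, 342.4, 239.9] [593.54800079 -61.86712372]
0.6 [186.0, 308.2, 202.5, 319.4] [ 513.15207373 -140.54288784]
[596.35426668 -83.18735843   4.33977573]
```

View pics/w2.png

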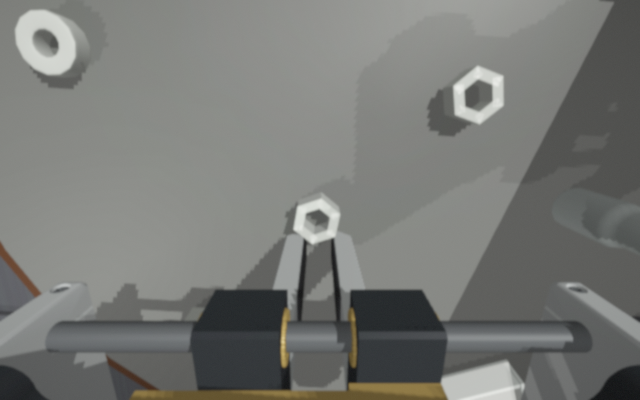

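Nut B, at (317,218), is nested centrally against the fingertips. I'll keep pushing.

```bash
python3 -m inch '{"grip":[-0.66,-0.66,-0.66,-0.66,-0.66,-0.66,-0.66,-0.66,-0.66,-0.66],"travel":[[0,1,0],[-0.1,2.3,0],[-0.2,3.8,0],[-0.3,5.4,0],[-0.4,7,0],[-0.5,8.6,0],[-0.6,10.2,0],[-0.7,11.8,0],[-0.8,13.4,0],[-0.9,15,0]],"turn":[[0,0,0],[0,0,0],[0,0,0],[0,0,0],[0,0,0],[0,0,0],[0,0,0],[0,0,0],[0,0,0],[0,0,0]]}'; python3 -m inch '{"grip":[-0.66,-0.66,-0.66,-0.66,-0.66,-0.66,-0.66,-0.66,-0.66,-0.66],"travel":[[-0.1,1.6,0],[-0.2,3.2,0],[-0.3,4.8,0],[-0.4,6.4,0],[-0.5,8,0],[-0.6,9.6,0],[-0.7,11.2,0],[-0.8,12.8,0],[-0.9,14,0],[-1,15,0]],"turn":[[0,0,0],[0,0,0],[0,0,0],[0,0,0],[0,0,0],[0,0,0],[0,0,0],[0,0,0],[0,0,0],[0,0,0]]}'; python3 - <<'E'
from h import *
c=manip.calibration("wrist");p,d=manip.camera("wrist");cv2.imwrite("pics/w3.png",p[:,:,::-1])
for r in manip.look_for("wrist","nut_a"):
    b=r["bbox"];print(r["p"],b,px2w(c,(b[0]+b[2])/2,(b[1]+b[3])/2,10))
print(manip.read_state()["eef_pos"])
E
```

```text
clock: 6.45
eef_pos: [587.3, 67.9, 4.4]
eef_rot: [-3.139, -0.002, 1.638]
wrist_force: [0.5, 0.2, 0.1]
finger_gap: 15.8
clock: 7.7
eef_pos: [577.2, 218.6, 4.4]
eef_rot: [-3.139, -0.002, 1.638]
wrist_force: [1.2, -0.7, 0.1]
finger_gap: 16.1
0.59 [293.5, 189.4, 342.9, 239.6] [574.74769252 239.76804088]
[577.15135835 218.77514888   4.34467642]
```

View pics/w3.png

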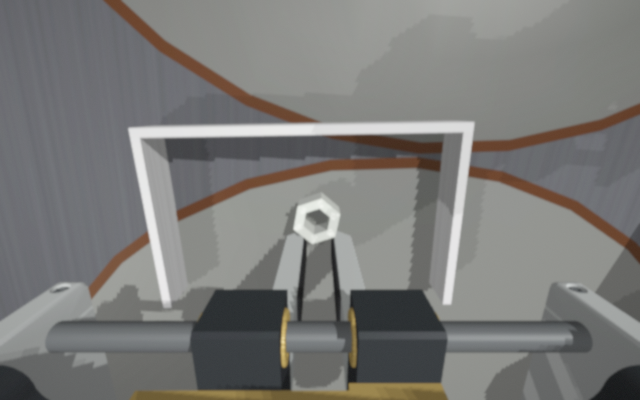

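Nut B is inside the pen at about (575,240). Backing out, then going round behind nut A.

```bash
python3 -m inch '{"grip":[-0.66,-0.66,-0.66,-0.66,-0.66,-0.66,-0.66,-0.66,-0.66,-0.66],"travel":[[0.1,-2,0],[0.3,-4,0.5],[0.6,-5,4],[2,-7,8],[4,-11,8],[7,-15,8],[9,-19,8],[11.5,-23.8,8],[11.5,-23.8,5],[11.5,-23.8,5]],"turn":[[0,0,0],[0,0,0],[0,0,0],[0,0,7],[0,0,14],[0,0,22],[0,0,22],[0,0,22],[0,0,22],[0,0,22]]}'; python3 - <<'E'
from h import *
c=manip.calibration("wrist");p,d=manip.camera("wrist");cv2.imwrite("pics/w4.png",p[:,:,::-1])
for r in manip.look_for("wrist","nut_a"):
    b=r["bbox"];print(r["p"],b,px2w(c,(b[0]+b[2])/2,(b[1]+b[3])/2,10))
print(manip.read_state()["eef_pos"])
E
```

```text
clock: 9.05
eef_pos: [690.6, -21.3, 52.3]
eef_rot: [-3.135, -0.004, 2.021]
wrist_force: [-1.0, 1.2, -0.3]
finger_gap: 16.2
0.77 [304.2, 156.1, 341.4, 192.6] [676.21317325  12.77218907]
0.65 [42.9, 250.4, 91.7, 281.0] [ 517.19416356 -151.10490594]
[692.08944856 -19.86816716  55.33390952]
```

View pics/w4.png

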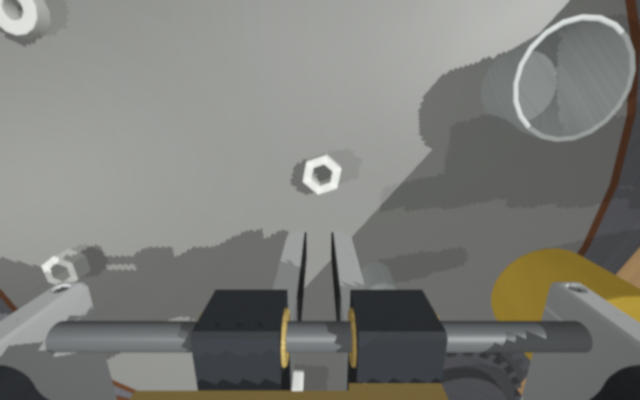

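Nut A, at (322,174), is straight ahead of the fingers. Descending.

```bash
python3 -m inch '{"grip":[-0.66,-0.66,-0.66,-0.66],"travel":[[0,0,-2],[0,0,-4],[0,0,-4.9],[0,0,-4.9]],"turn":[[0,0,0],[0,0,0],[0,0,0],[0,0,0]]}'
```

```text
clock: 9.65
eef_pos: [691.6, -19.7, 5.2]
eef_rot: [-3.137, -0.003, 2.023]
wrist_force: [-0.1, -0.3, 0.3]
finger_gap: 15.7
```

```bash
python3 -m inch '{"grip":[-0.66,-0.66,-0.66,-0.66,-0.66,-0.66,-0.66,-0.66,-0.66,-0.66],"travel":[[-0.3,0.6,0],[-0.6,1.3,0],[-1,2.1,0],[-1.5,3.1,0],[-2,4.1,0],[-2.5,5.1,0],[-3,6.2,0],[-3.5,7.2,0],[-3.9,8.1,0],[-4.3,8.8,0]],"turn":[[0,0,0],[0,0,0],[0,0,0],[0,0,0],[0,0,0],[0,0,0],[0,0,0],[0,0,0],[0,0,0],[0,0,0]]}'; python3 - <<'E'
from h import *
c=manip.calibration("wrist");p,d=manip.camera("wrist");cv2.imwrite("pics/w5.png",p[:,:,::-1])
for r in manip.look_for("wrist","nut_a"):
    b=r["bbox"];print(r["p"],b,px2w(c,(b[0]+b[2])/2,(b[1]+b[3])/2,10))
print(manip.read_state()["eef_pos"])
E
```

```text
clock: 10.9
eef_pos: [648.4, 68.9, 5.2]
eef_rot: [-3.137, -0.003, 2.023]
wrist_force: [0.7, -0.2, 0.5]
finger_gap: 15.8
0.65 [297.4, 192.9, 341.4, 244.7] [639.76366454  85.27531577]
[648.19637983  69.06442372   5.13482291]
```

View pics/w5.png

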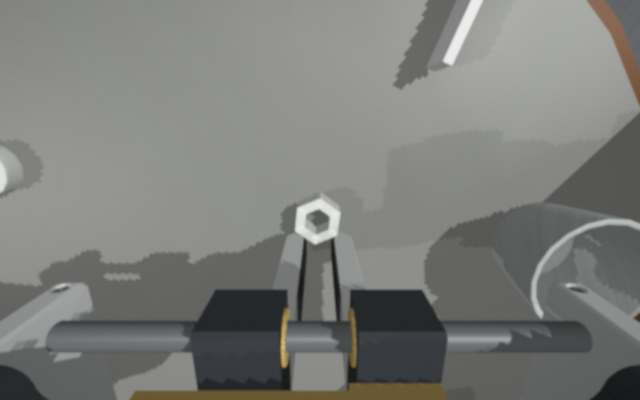

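```bash
python3 -m inch '{"grip":[-0.66,-0.66,-0.66,-0.66,-0.66,-0.66,-0.66,-0.66,-0.66,-0.66],"travel":[[-0.4,0.9,0],[-0.9,1.8,0],[-1.3,2.6,0],[-1.7,3.5,0],[-2,4.4,0],[-2.3,5.4,0],[-2.5,6.4,0],[-2.7,7.4,0],[-2.8,8.4,0],[-2.9,9.2,0]],"turn":[[0,0,-3],[0,0,-5],[0,0,-8],[0,0,-10.5],[0,0,-13],[0,0,-16],[0,0,-19],[0,0,-21],[0,0,-21],[0,0,-21]]}'; python3 - <<'E'
from h import *
c=manip.calibration("wrist");p,d=manip.camera("wrist");cv2.imwrite("pics/w6.png",p[:,:,::-1])
for r in manip.look_for("wrist","nut_a"):
    b=r["bbox"];print(r["p"],b,px2w(c,(b[0]+b[2])/2,(b[1]+b[3])/2,10))
print(manip.read_state()["eef_pos"])
E
```

```text
clock: 12.25
eef_pos: [619.2, 161.5, 5.1]
eef_rot: [-3.137, -0.003, 1.657]
wrist_force: [0.1, -0.2, 0.6]
finger_gap: 15.8
0.8 [296.8, 191.8, 340.9, 246.7] [616.99534151 179.19310598]
0.65 [223.2, 85.7, 280.6, 137.4] [573.80089455 240.32777693]
[619.08407934 161.80009741   5.06687554]
```

View pics/w6.png

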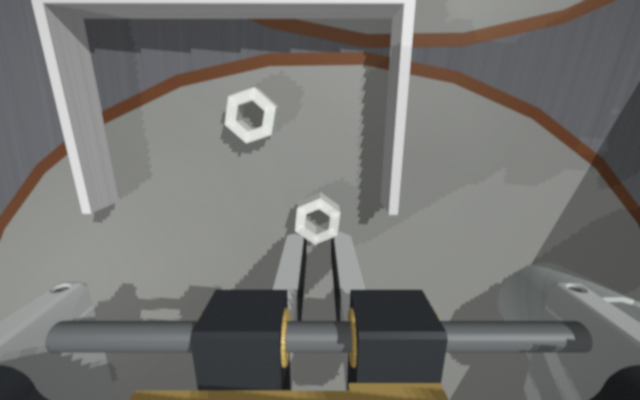

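Nut A, at (318,219), is at the mouth with clear space to the side wall (390) and to nut B (250,115). Pushing it in, then retreating.

```bash
python3 -m inch '{"grip":[-0.66,-0.66,-0.66,-0.66,-0.66],"travel":[[-0.1,1.1,0],[-0.2,2.3,0],[-0.3,3.5,0],[-0.3,4.4,0],[-0.3,4.8,0]],"turn":[[0,0,0],[0,0,0],[0,0,0],[0,0,0],[0,0,0]]}'; python3 - <<'E'
from h import *
c=manip.calibration("wrist");p,d=manip.camera("wrist");cv2.imwrite("pics/w7.png",p[:,:,::-1])
for r in manip.look_for("wrist","nut_a"):
    b=r["bbox"];print(r["p"],b,px2w(c,(b[0]+b[2])/2,(b[1]+b[3])/2,10))
print(manip.read_state()["eef_pos"])
E
```

```text
clock: 12.98
eef_pos: [616.0, 210.5, 5.0]
eef_rot: [-3.137, -0.003, 1.659]
wrist_force: [0.2, -0.2, 0.3]
finger_gap: 16.1
0.79 [299.1, 192.5, 340.6, 245.8] [614.42269013 228.37193556]
0.77 [228.4, 170.5, 281.3, 219.7] [573.48702942 240.43141042]
[616.0581238  210.1858793    5.04483073]
```

View pics/w7.png

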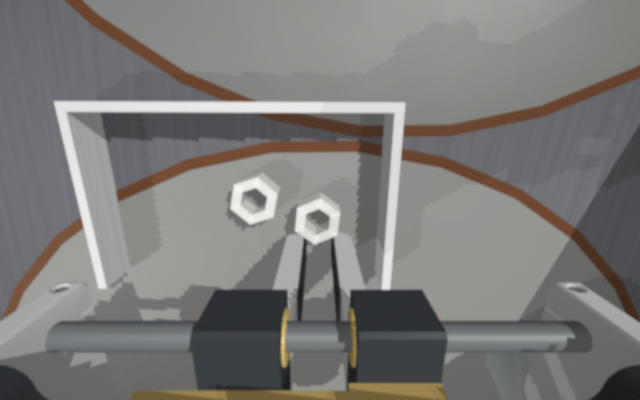

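Both are in. Next is nut C.

```bash
python3 -m inch '{"grip":[-0.66,-0.66,-0.66,-0.66,-0.66,-0.66,-0.66,-0.66,-0.66,-0.66],"travel":[[0.1,-2,0],[0.3,-4,0.5],[0.3,-5.5,4],[-1,-9,8],[-3,-15,8],[-5,-21,8],[-7,-27,8],[-9,-33,8],[-10,-38,8],[-10,-40.7,8]],"turn":[[0,0,0],[0,0,0],[0,0,0],[0,0,-5],[0,0,-5],[0,0,-5],[0,0,-5],[0,0,-5],[0,0,-5],[0,0,-5]]}'; python3 -m inch '{"grip":[-0.66,-0.66],"travel":[[0,0,-2],[0,0,-2]],"turn":[[0,0,0],[0,0,0]]}';python3 - <<'E'
from h import *
c=manip.calibration("wrist");p,d=manip.camera("wrist");cv2.imwrite("pics/w8.png",p[:,:,::-1])
for r in manip.look_for("wrist","nut_a"):
    b=r["bbox"];print(r["p"],b,px2w(c,(b[0]+b[2])/2,(b[1]+b[3])/2,10))
print(manip.read_state()["eef_pos"])
E
```

```text
clock: 14.32
eef_pos: [514.5, -200.7, 85.7]
eef_rot: [-3.138, -0.003, 1.567]
wrist_force: [0.6, -0.6, -0.8]
finger_gap: 16.0
clock: 14.58
eef_pos: [513.1, -201.9, 65.0]
eef_rot: [-3.136, -0.003, 1.565]
wrist_force: [-1.0, 1.2, 0.3]
finger_gap: 16.2
0.93 [305.4, 139.7, 341.8, 173.5] [ 516.27949376 -153.90232288]
[ 514.26452143 -201.20512055   66.33392436]
```

View pics/w8.png

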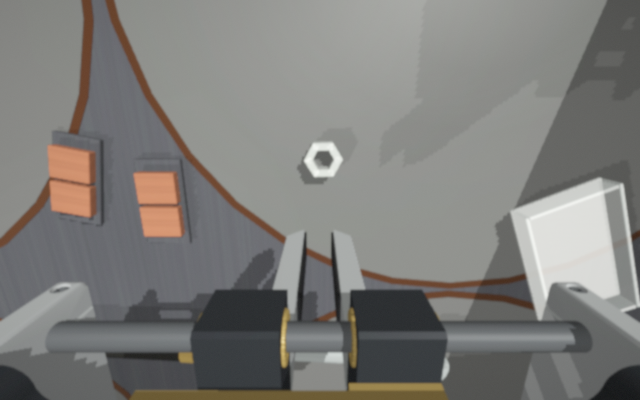

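Nut C, at (323,160), is straight ahead. Descending, then pushing.

```bash
python3 -m inch '{"grip":[-0.66,-0.66,-0.66,-0.66],"travel":[[0.2,0,-2.5],[0.2,0,-5],[0.2,0,-6.1],[0.2,0,-6.1]],"turn":[[0,0,0],[0,0,0],[0,0,0],[0,0,0]]}'; python3 -m inch '{"grip":[-0.66,-0.66,-0.66,-0.66,-0.66,-0.66,-0.66,-0.66,-0.66,-0.66],"travel":[[0,0.8,0],[0,1.6,0],[0,2.6,0],[0,3.8,0],[0,5.2,0],[0,6.6,0],[0.1,8,0],[0.1,9.4,0],[0.1,10.8,0],[0.1,12,0]],"turn":[[0,0,0],[0,0,0],[0,0,0],[0,0,0],[0,0,0],[0,0,0],[0,0,0],[0,0,0],[0,0,0],[0,0,0]]}'; python3 - <<'E'
from h import *
c=manip.calibration("wrist");p,d=manip.camera("wrist");cv2.imwrite("pics/w9.png",p[:,:,::-1])
for n in("nut_a","bearing"):
  for r in manip.look_for("wrist",n):
    b=r["bbox"];print(n,r["p"],b,px2w(c,(b[0]+b[2])/2,(b[1]+b[3])/2,8))
print(manip.read_state()["eef_pos"])
E
```

```text
clock: 15.18
eef_pos: [516.3, -201.1, 5.5]
eef_rot: [-3.138, -0.003, 1.567]
wrist_force: [0.8, 0.4, 0.3]
finger_gap: 15.9
clock: 16.42
eef_pos: [517.3, -80.2, 5.6]
eef_rot: [-3.138, -0.003, 1.567]
wrist_force: [0.2, -0.8, 0.7]
finger_gap: 16.1
bearing 0.63 [156.3, 37.2, 218.7, 104.0] [444.70079434  24.15591484]
[517.25684103 -80.53020768   5.48236792]
```

View pics/w9.png

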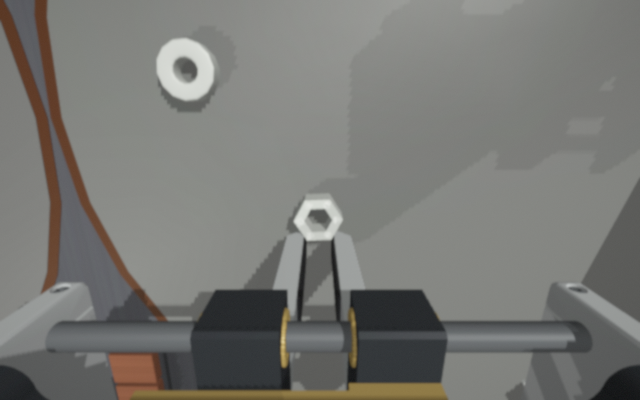

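Nut C, at (317,217), is nested. The bearing at (186,70) is well left of the lane.

```bash
python3 -m inch '{"grip":[-0.66,-0.66,-0.66,-0.66,-0.66,-0.66,-0.66,-0.66,-0.66,-0.66],"travel":[[0,1,0],[0,2.3,0],[0,3.8,0],[0,5.4,0],[0,7,0],[0,8.6,0],[0,10.2,0],[0,11.8,0],[0,13.4,0],[0,15,0]],"turn":[[0,0,0],[0,0,0],[0,0,0],[0,0,0],[0,0,0],[0,0,0],[0,0,0],[0,0,0],[0,0,0],[0,0,0]]}'; python3 -m inch '{"grip":[-0.66,-0.66,-0.66,-0.66,-0.66,-0.66,-0.66,-0.66,-0.66,-0.66],"travel":[[0,1.5,0],[0,3,0],[0,4.5,0],[0,6,0],[0,7.5,0],[0,9,0],[0,10.5,0],[0,12,0],[0,13,0],[0,13.8,0]],"turn":[[0,0,0],[0,0,0],[0,0,0],[0,0,0],[0,0,0],[0,0,0],[0,0,0],[0,0,0],[0,0,0],[0,0,0]]}'; python3 - <<'E'
from h import *
c=manip.calibration("wrist");p,d=manip.camera("wrist");cv2.imwrite("pics/w10.png",p[:,:,::-1])
for n in("nut_a",):
  for r in manip.look_for("wrist",n):
    b=r["bbox"];print(n,r["p"],b,px2w(c,(b[0]+b[2])/2,(b[1]+b[3])/2,8))
print(manip.read_state()["eef_pos"])
E
```

```text
clock: 17.82
eef_pos: [517.3, 70.5, 5.5]
eef_rot: [-3.138, -0.003, 1.568]
wrist_force: [-0.4, -0.7, -0.6]
finger_gap: 15.7
clock: 19.08
eef_pos: [517.2, 209.1, 5.5]
eef_rot: [-3.137, -0.003, 1.568]
wrist_force: [-0.1, -0.7, 0.2]
finger_gap: 15.8
nut_a 0.95 [295.2, 193.7, 344.0, 238.8] [517.17668967 228.02360051]
nut_a 0.88 [448.6, 188.4, 500.0, 243.1] [614.68994079 228.21372928]
[517.2158961  209.16674919   5.48802556]
```

View pics/w10.png

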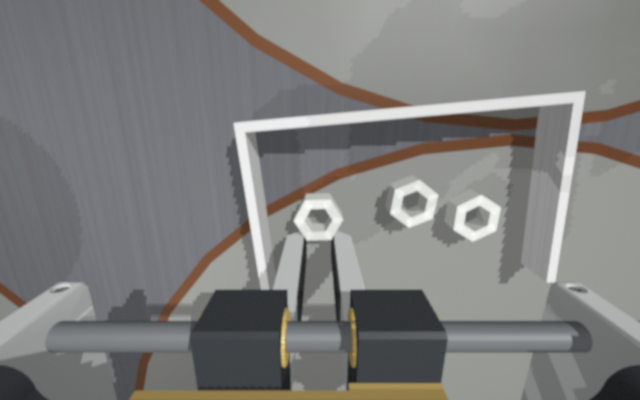

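All three nuts are inside: C (318,217), B (414,204) and A (477,218). I'll back out, rise clear and check.

```bash
python3 -m inch '{"grip":[-0.66,-0.66,-0.66,-0.66,-0.66,-0.66,-0.66,-0.66,-0.66,-0.66],"travel":[[0,-2,0],[0,-4,0.5],[0,-5.5,4],[0,-8,9],[-2,-12,14],[-5,-18,18],[-8,-24,20],[-10,-28,20],[-11,-30,20],[-11,-30,20]],"turn":[[0,0,0],[0,0,0],[0,0,0],[0,0,0],[0,0,0],[0,0,0],[0,0,0],[0,0,0],[0,0,0],[0,0,0]]}'; python3 - <<'E'
from h import *
p0=cv2.imread("pics/top0.png")
p,d=manip.camera("top");c=manip.calibration("top");cv2.imwrite("pics/top9.png",p[:,:,::-1])
cr=p[120:260,140:300];cv2.imwrite("pics/t9.png",cv2.resize(cr,None,fx=4,fy=4)[:,:,::-1])
for n in("nut_a","bearing","pad_1","plug_socket","washer_cup","fuse_lid"):
  for r in manip.look_for("top",n):
    b=r["bbox"];print(n,round(r["p"],2),np.round(b),px2w(c,(b[0]+b[2])/2,(b[1]+b[3])/2,8).round())
p,d=manip.camera("scene");cv2.imwrite("pics/sc9.png",p[:,:,::-1]);c=manip.calibration("scene")
for r in manip.look_for("scene","nut_a"):
    b=r["bbox"];print(n,round(r["p"],2),px2w(c,(b[0]+b[2])/2,(b[1]+b[3])/2,8).round())
E
```

```text
clock: 20.42
eef_pos: [406.0, -93.2, 206.0]
eef_rot: [-3.139, -0.002, 1.564]
wrist_force: [-0.6, -0.5, -0.0]
finger_gap: 16.2
nut_a 0.65 [177. 217. 190. 229.] [513. 234.]
nut_a 0.61 [182. 170. 192. 187.] [605. 231.]
nut_a 0.44 [177. 188. 190. 202.] [570. 237.]
bearing 0.73 [277. 250. 296. 265.] [440.  26.]
plug_socket 0.71 [312.  95. 327. 114.] [761. -46.]
fuse_lid 0.57 [378.  89. 444. 144.] [ 729. -240.]
fuse_lid 0.74 [ 318. -172.]
fuse_lid 0.64 [577. 240.]
fuse_lid 0.58 [618. 231.]
fuse_lid 0.53 [517. 229.]
```

View pics/t9.png

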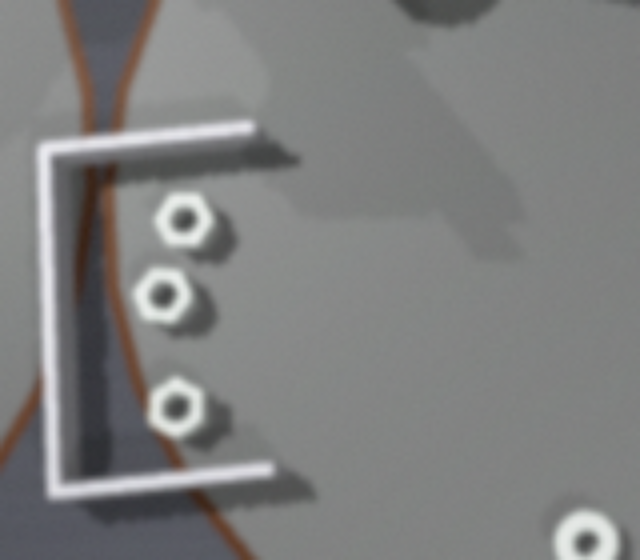

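View pics/sc9.png

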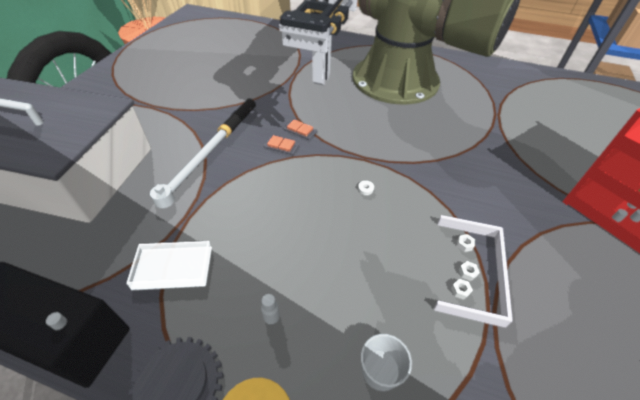

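The top and scene views both show all three nuts flat and well inside the pen, in the top crop at (185,220), (163,295) and (176,408). Everything else sits at its starting pixels. The arm is clear, so I'm handing in.

```bash
python3 -c "
from cell import manip
print(manip.sign_off())"
```

```text
the job is handed in; nothing more can be done
None
```

All three nuts are inside the pen and the job is handed in, at about 21 s of the 69 s allowed. I slid each nut in with the two fingertips held 16 mm apart, in the order B, A, C.

**Nuts:** the final top and scene pictures show all three lying flat, roughly 35–55 mm past the mouth line. They are at about (616,229), (574,240) and (517,229) mm.

**Other items:** the bearing, pads, wrench, lid, cup and socket look unmoved. The bearing, socket and lid detections moved a few mm between the first and last looks, about 10 mm for the socket. I put this down to detector noise, since the pictures show them in the same place.

**Forces:** the wrist force was at most about 2 N whenever I read it.

**Checks that missed or disagreed:**
- The network missed the pads and cup in the last top picture; I checked those by eye only.
- I also checked the wrench only by eye, because the network had not found it at the start.
- The top and wrist cameras differed by up to about 10 mm on nut positions, well inside the margin to the mouth and walls.

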